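# Ring the counter bell and point out the parts for a repair

## Task

Call a colleague to the parts table and show which two parts the repair needs: with the fingertips press the thumb lever of the bicycle bell all the way down and let it spring back up, then point at the larger of the two cartridge valves, then at the straight pipe coupling. To point, bring the fingertips to about 1 to 3 cm directly above the middle of the part without touching it and stay there for two seconds; do not point down at the smaller valve or the pipe elbow. Finish still pointing at the coupling, with every loose thing left lying where it was.

Things in the scene. Friction and masses are not known exactly. Their poses are not given: they have to be found in the camera images.
- bell_lever (a joint): thumb lever of the bell, spring-loaded hinge, rad: 0 = up at rest, 0.35 = pressed fully down (end stop); about 0.5 N on the middle of the pad starts it and 2 N holds it fully down (about twice that when pressed at the pad's edge nearest the dome), and it springs back when let go. The hinge is level, 38 mm from the middle of the pad towards the dome and 16.5 mm below its top face, so the pad goes down 14 mm and in towards the dome by up to 4 mm
- lever_pad (a point): middle of the top face of the bell lever's flat pad, 28 x 24 mm, about 56 mm above the table at rest; the point's -x axis points along the lever away from the dome, its z axis up (square to the pad). It moves with the lever; nothing but the lever lies under the pad
- bell: chrome bicycle bell fixed on a stub of tube on a 60 x 60 mm foot plate that is screwed to the table, to the left or right of the small parts; origin: underside of the foot, below the dome's axis. The dome has a radius of 28 mm and its top (a small ball) is 79 mm above the table; the lever sticks out on the bell's -x side (roughly towards the robot), the middle of its pad 60 mm from the dome's axis
- valve_big_top (a point): top of the square stem of the larger cartridge valve: a grey upright cylinder 40 mm across and 40 mm high with a 10 mm square brass stem on it, 58 mm high in all, loose, standing on the table; point on its axis at the very top, z up
- coupling_top (a point): centre of the open upper mouth of the straight pipe coupling: a green plastic tube with a wide ribbed collar at each end, 44 to 46 mm across and 60 mm high, wall 4 mm, loose, standing on end; point on its axis at rim height, z up
- valve_small_top (a point): top of the stem of the smaller cartridge valve, same form but 25 mm across and 36 mm high in all, loose; point on its axis at the very top, z up; not to be pointed at or moved
- elbow_top (a point): the pipe elbow: green plastic right-angle fitting lying flat, two arms with collars, 75 x 75 mm, 42 mm high, loose; point in the middle of the fitting at its full height, z up; not to be pointed at or moved
- hinge_a: one folded stainless steel hinge lying flat, 70 x 33 mm, 9 mm high, loose; origin at its underside, x along it; leave it
- hinge_b: the second, equal hinge lying beside the first; leave it
- tin: closed round tin, 70 mm across, 50 mm high, loose, on the side opposite the bell; origin under its centre; leave it
- spanner: steel spanner 180 mm long lying flat at the far right; leave it
- oil: white oil bottle, 56 mm across, 100 mm high, standing at the left; origin under its centre; leave it

How it is judged:
By the outcome, as a careful person would: the job done as asked, in the order asked, and still so for the second after the job is handed in, with the robot touching nothing.
It also fails if it takes over 72 s, if anything falls off the work surface, if the arm or the gripper's body presses on something with over 40 N, if the wrist force passes 120 N, or if a joint passes its speed limit or range.

## Robot

A 6-joint arm with a two-finger parallel gripper is mounted at the origin on the work surface. World frame = base frame: x ahead of the robot, y to its left, z up, the work surface at z = 0. Lengths are in m, angles in rad, forces in N, time in s.
With the tool pointing down it reaches from about 0.375 to 0.9 m from the base axis. Payload 3.1 kg.
Tool frame: the origin (TCP) lies at the very end of the fingers, on their centre line; the grasp point (between the pads) lies 19 mm behind it; z points along the fingers, y is the line along which they close (so a half turn about z gives the same grasp; the last joint's range is limited). The gripper opens to 85 mm and grips with 20 to 120 N. Pads are 22 mm wide; open, the fingers measure 114 mm over their backs; the gripper's body (76 mm by 85 mm) begins 54 mm behind the grasp point. The pads swing forward as they close: fully open they stand 13 mm farther back than shut.
Start: joints at [-1.363, 0.527, 1.433, -0, 1.181, -0.178], TCP at [0.236, -0.579, 0.231] pointing down, gripper open.
Joint ranges: [-3.08, 3.08], [-0.75, 2.2], [0.22, 2.44], [-1.43, 4.57], [0, 2.65], [-2.85, 2.85]. Speed limits (rad/s): [2.79, 2.79, 3.14, 3.14, 3.14, 3.14].

## Interface

Orientations are given as a unit quaternion [x, y, z, w].
In Python, from station import manip gives the robot as it stands.
- The arm moves only by the shell command python3 -m handwheel 'ROWS' [FORCE]. ROWS is JSON, a list of rows, each a list of 7 numbers: the shift along the world's x, y, z in mm, then the turn, a rotation vector about the world's x, y, z in degrees, then the opening, from 0 (shut) to 1 (fully open). A call has exactly 10 rows; each row shifts and turns the commanded pose from where the row before left it; what a row does not reach is not made up. A row lasts 1/8 s, in which the tool goes at most 62.5 mm and 10.7 degrees, less where a joint would pass 70% of its speed; a pose out of reach is approached as far as the arm can. A call is refused whole if a number of a shift passes 62.5 or a number of a turn 10.7, either way. A call with a gripper value outside its range is refused whole. The fingers move at their own pace and stop on an object; FORCE is the grip in N (left out, the last holds). Time passes only in rows, so rows that do not move let the fingers close, or fill a call up. It gives the time, the measured TCP pose, the force, the opening and the grip force at its end, in the units of the state.
- manip.sense(): the state, without advancing time (a new reading comes with each control period).
- manip.snapshot(name): name is "scene" or "top" or "wrist"; returns the picture (384x512x3 uint8, red, green, blue); there is no depth.
- manip.get_calibration(name): a dict with "K" (3x3 intrinsics, pixels), "k1" (the pictures are not rectified: a ray, as slopes to the right and down, at radius r is drawn at 1 + k1 r^2 times it, then the intrinsics apply), "rvec" (rotation vector, rad) and "tvec" (3), from world to camera coordinates, as OpenCV has them. Camera axes: x right, y down, z forward; pixel columns grow to the right and rows downward; lengths in m; the calibration is good to about 2 mm. A picture is of the moment at which its call begins: read the wrist's pose just before it. get_calibration takes no time and is no camera call; for the wrist camera it gives the pose at the moment of the call.
- manip.sign_off(): hands the job in; it is judged then, once.
The state is a dict: "t": time; "q": joint angles; "qd": joint speeds; "tau": joint torques, N m; "tcp_pos": TCP position; "tool_rot": TCP orientation; "force": force on the tool from outside, world axes, zero at the start; "ft_torque": the same for the moment, N m; "finger_gap": opening from 0.0 (shut) to 1.0 (fully open); "gripper_force": force on a finger pad.
Only numpy, scipy, OpenCV 4.12 (cv2) and the standard library are available. Lean on these libraries where they do the work, as an engineer would, in place of code of your own. Each camera call takes 0.05 s, during which the arm holds its last target. There are 200 camera calls.

## Working session

There is one attempt and no reset: what is moved stays moved. The work goes in short steps, Python scripts to look and compute and a shell command to move; the robot and the scene stay as the last step left them, time stands still between calls to the robot, and variables do not carry over. Pictures are saved under pics/ and viewed, at most 10 in all, crops included, and the job is handed in when it is done.

```bash
mkdir -p pics
cat > h.py <<'E'
import numpy as np,cv2
from station import manip
def snap(n,f):
    c=manip.get_calibration(n); im=manip.snapshot(n); cv2.imwrite('pics/'+f,im[:,:,::-1]); return im,c
def ray(c,u,v):
    K=np.array(c['K']);k=c['k1'];d=np.array([(u-K[0,2])/K[0,0],(v-K[1,2])/K[1,1]]);s=d.copy()
    for _ in range(20): s=d/(1+k*(s@s))
    R=cv2.Rodrigues(np.array(c['rvec'],float))[0];t=np.array(c['tvec'],float).ravel()
    return -R.T@t,R.T@np.array([s[0],s[1],1])
def onz(c,u,v,z):
    o,d=ray(c,u,v); return o+d*(z-o[2])/d[2]
E
python3 - <<'E'
from h import *
for n in('top','scene'):
    im,c=snap(n,n+'0.png'); print(n,c['k1'],np.round(ray(c,256,192),3))
a=cv2.imread('pics/top0.png');b=cv2.imread('pics/scene0.png')
print(manip.sense()['t'],manip.sense()['tool_rot'])
E
```

```text
top -0.02565411384597824 [[ 0.47  -0.069  1.355]
 [ 0.041  0.019 -0.999]]
scene -0.07994655282422053 [[ 1.069 -0.715  0.787]
 [-0.474  0.596 -0.648]]
0.1 [ 9.81353658e-01  1.92208202e-01 -1.67757966e-05 -1.00214100e-03]
```

View pics/top0.png

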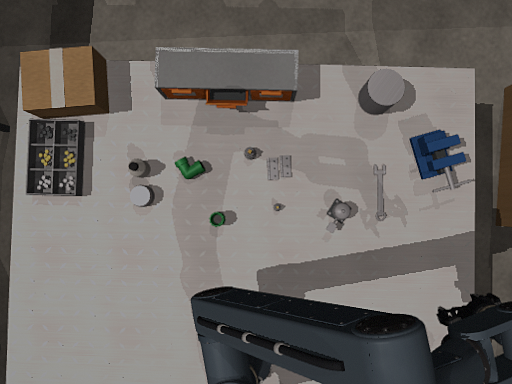

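View pics/scene0.png

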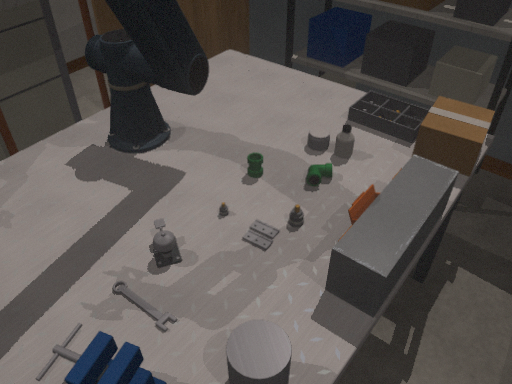

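The top view shows the coupling at about (218,218), big valve (251,154), small valve (278,207), elbow (188,167), and the bell at (341,209) with its lever near (333,226). I'll enlarge the bell and the parts.

Run:
```python
from h import *
a=cv2.imread('pics/top0.png');b=cv2.imread('pics/scene0.png')
R=lambda im,x,y,w,h,s:cv2.resize(im[y:y+h,x:x+w],(w*s,h*s),interpolation=cv2.INTER_CUBIC)
o=np.vstack([np.hstack([R(a,310,190,50,50,6),R(a,235,135,50,50,6)]),np.hstack([R(b,140,210,50,60,5),np.zeros((300,50,3),np.uint8),R(b,280,195,50,60,5),np.zeros((300,50,3),np.uint8)])])
cv2.imwrite('pics/crop1.png',o)
c=manip.get_calibration('top')
for n,u,v,z in(('coup',218,218,.06),('vb',251,153,.058),('vs',278,207,.036),('elb',188,167,.04),('bell',342,208,.079),('pad',333,226,.056)): print(n,onz(c,u,v,z).round(3))
```

```text
coup [0.44 0.07 0.06]
vb [ 0.643 -0.026  0.058]
vs [ 0.478 -0.114  0.036]
elb [0.596 0.17  0.04 ]
bell [ 0.479 -0.306  0.079]
pad [ 0.424 -0.284  0.056]
```

View pics/crop1.png

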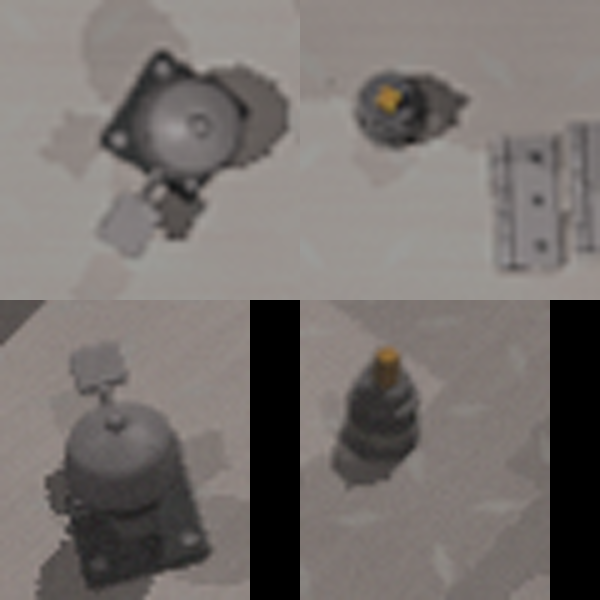

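Run:
```python
from h import *
c=manip.get_calibration('top');s=manip.get_calibration('scene')
for n,p,q,z in(('vb',(249.3,150.9),(297,205),.058),('pad',(330.9,226.9),(159.2,223.2),.056),('ball',(342.8,210.4),(162.7,234),.078)): print(n,onz(c,*p,z).round(4),onz(s,*q,z).round(4))
im=cv2.imread('pics/top0.png');h=cv2.cvtColor(im,cv2.COLOR_BGR2HSV)
m=cv2.inRange(h,(40,80,20),(90,255,255));n,l,st,ce=cv2.connectedComponentsWithStats(m)
for i in range(1,n):
  if st[i,4]>30: print(st[i],ce[i],onz(c,st[i,0]+st[i,2]/2-.5,st[i,1]+st[i,3]/2-.5,.06).round(4))
st=manip.sense();print(st['tcp_pos'],st['finger_gap'],st['q'])
```

```text
vb [ 0.649 -0.021  0.058] [ 0.6481 -0.0193  0.058 ]
pad [ 0.4207 -0.2775  0.056 ] [ 0.4217 -0.2784  0.056 ]
ball [ 0.4722 -0.3091  0.078 ] [ 0.4741 -0.3105  0.078 ]
[175 157  30  22 363] [189.00275482 167.93663912] [0.5931 0.162  0.06  ]
[210 212  15  15 108] [216.98148148 218.93518519] [0.4366 0.0727 0.06  ]
[ 0.23566531 -0.57816156  0.23041901] 1.0020307120489746 [-1.36247974e+00  5.28392265e-01  1.43377658e+00 -3.97319373e-06
  1.18142837e+00 -1.78505721e-01]
```

The two views agree: pad at (0.421, -0.278), big valve at (0.648, -0.020), coupling at (0.437, 0.073). Next I move above the pad, close the fingers, and turn the narrow side along the lever.

```bash
python3 -m handwheel '[[22,38,-10,0,0,-9,0],[22,38,-14,0,0,-9,0],[23,38,-14,0,0,-9,0],[23,38,-14,0,0,-9,0],[23,38,-14,0,0,-9,0],[23,38,-14,0,0,-9,0],[23,38,-14,0,0,0,0],[22,37,-14,0,0,0,0],[0,0,0,0,0,0,0],[0,0,0,0,0,0,0]]'
python3 - <<'E'
from h import *
im,c=snap('wrist','w1.png');st=manip.sense();print(st['tcp_pos'],st['force'],st['tool_rot'])
K=np.array(c['K']);R=cv2.Rodrigues(np.array(c['rvec'],float))[0]
for n,p in(('pad',[.421,-.278,.056]),('tip',st['tcp_pos'])):
  q=R@np.array(p)+np.array(c['tvec']).ravel();r=q[:2]/q[2];r=r*(1+c['k1']*(r@r));print(n,r[0]*K[0,0]+K[0,2],r[1]*K[1,1]+K[1,2])
E
```

```text
t: 1.35
tcp_pos: [0.417, -0.2763, 0.1233]
tool_rot: [0.962, -0.274, 0.0, 0.0]
force: [-0.5, 0.1, 0.4]
finger_gap: -0.003
gripper_force: 0.0
[ 0.41690931 -0.27694156  0.12355905] [-0.13099932  0.04128391  1.36480672] [ 9.61581903e-01 -2.74517414e-01  4.85541598e-04  4.45534760e-04]
pad 254.2426253864081 191.86738146644475
tip 256.4238744138238 244.10313286331112
```

View pics/w1.png

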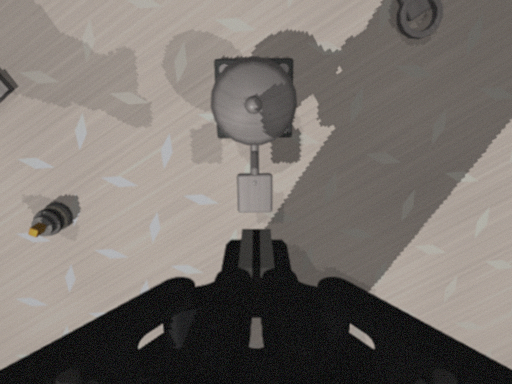

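The wrist view shows the pad centred at (254,193), matching the prediction (254,192), and the fingers are in line with it. Now the press.

```bash
python3 -m handwheel '[[0,0,-12,0,0,0,0],[0,0,-12,0,0,0,0],[0,0,-12,0,0,0,0],[0,0,-12,0,0,0,0],[0,0,-12,0,0,0,0],[0,0,-4,0,0,0,0],[0,0,-3,0,0,0,0],[0,0,-3,0,0,0,0],[0,0,-2,0,0,0,0],[0,0,0,0,0,0,0]]'
```

```text
t: 2.65
tcp_pos: [0.4164, -0.2755, 0.0513]
tool_rot: [0.962, -0.274, -0.0, -0.0]
force: [-1.9, 0.9, 1.5]
finger_gap: 0.006
gripper_force: 0.8
```

```bash
python3 -m handwheel '[[0,0,-2,0,0,0,0],[0,0,-2,0,0,0,0],[0,0,-2,0,0,0,0],[0,0,0,0,0,0,0],[0,0,0,0,0,0,0],[0,0,-1,0,0,0,0],[0,0,-1,0,0,0,0],[0,0,0,0,0,0,0],[0,0,0,0,0,0,0],[0,0,0,0,0,0,0]]'
```

```text
t: 3.9
tcp_pos: [0.4161, -0.2752, 0.0439]
tool_rot: [0.962, -0.274, -0.001, -0.0]
force: [-5.5, 2.4, 9.8]
finger_gap: 0.003
gripper_force: 5.5
```

```bash
python3 -m handwheel '[[0,0,-1,0,0,0,0],[0,0,-1,0,0,0,0],[0,0,0,0,0,0,0],[0,0,0,0,0,0,0],[0,0,0,0,0,0,0],[0,0,0,0,0,0,0],[0,0,0,0,0,0,0],[0,0,0,0,0,0,0],[0,0,0,0,0,0,0],[0,0,0,0,0,0,0]]'
python3 - <<'E'
from h import *
snap('scene','s2.png');a=cv2.imread('pics/s2.png');o=a[195:270,130:205]
b=cv2.imread('pics/scene0.png')[195:270,130:205]
cv2.imwrite('pics/crop2.png',cv2.resize(np.hstack([b,o]),(800,400),interpolation=cv2.INTER_CUBIC))
E
```

```text
t: 5.15
tcp_pos: [0.4161, -0.2752, 0.043]
tool_rot: [0.962, -0.274, -0.0, -0.0]
force: [-7.5, 3.6, 18.4]
finger_gap: -0.002
gripper_force: 10.2
```

View pics/crop2.png

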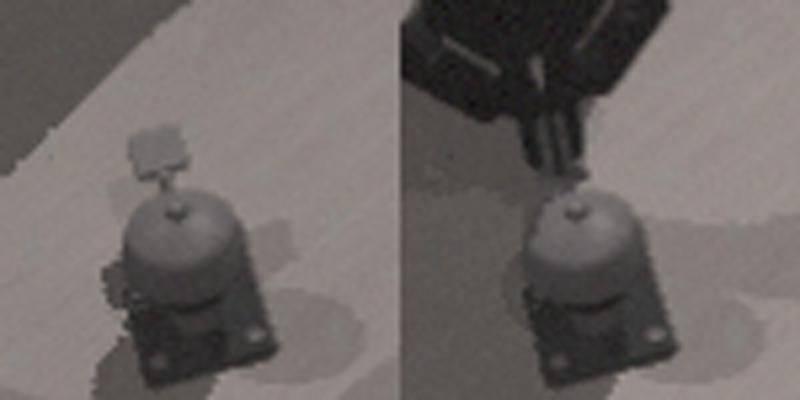

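The force rose to 18 N over under 1 mm of travel, so the lever is on its end stop. In the picture the lever is down under the shut fingers at about (555,170). I release it, lift, and go to the valve.

```bash
python3 -m handwheel '[[0,0,4,0,0,0,0],[0,0,8,0,0,0,0],[0,0,15,0,0,0,0],[0,0,25,0,0,0,0],[0,0,30,0,0,0,0],[0,0,10,0,0,0,0],[0,0,0,0,0,0,0],[28,30,0,0,0,0,0],[28,30,0,0,0,0,0],[0,0,0,0,0,0,0]]'; python3 -m handwheel '[[30,33,0,0,0,0,0],[30,33,0,0,0,0,0],[30,33,0,0,0,0,0],[30,33,0,0,0,0,0],[25,30,0,0,0,0,0],[10,13,0,0,0,0,0],[0,0,0,0,0,0,0],[0,0,0,0,0,0,0],[0,0,0,0,0,0,0],[0,0,0,0,0,0,0]]'
cat > chk.py <<'E'
import sys
from h import *
f=sys.argv[1];P=np.array(eval(sys.argv[2]))
im,c=snap('wrist',f);st=manip.sense();print(st['t'],st['tcp_pos'].round(4),np.round(st['force'],1),'shift mm',((P-st['tcp_pos'])*1000).round(1))
K=np.array(c['K']);R=cv2.Rodrigues(np.array(c['rvec'],float))[0]
q=R@P+np.array(c['tvec']).ravel();r=q[:2]/q[2];r=r*(1+c['k1']*(r@r));print('target px',r[0]*K[0,0]+K[0,2],r[1]*K[1,1]+K[1,2])
s,c=snap('scene','s'+f)
E
python3 chk.py w3.png '[.6485,-.020,.058]'
python3 - <<'E'
import cv2,numpy as np
a=cv2.imread('pics/w3.png');b=cv2.imread('pics/sw3.png')[190:265,130:205]
cv2.imwrite('pics/c3.png',np.hstack([a,cv2.resize(b,(288,384))]))
E
```

```text
t: 6.45
tcp_pos: [0.4736, -0.2138, 0.1322]
tool_rot: [0.962, -0.273, -0.001, -0.0]
force: [-0.1, 1.0, -0.0]
finger_gap: 0.0
gripper_force: 0.0
t: 7.7
tcp_pos: [0.6273, -0.0417, 0.1334]
tool_rot: [0.961, -0.275, -0.0, 0.0]
force: [0.0, -0.3, 0.4]
finger_gap: 0.003
gripper_force: 0.0
7.75 [ 0.6275 -0.0415  0.1335] [ 0.6 -0.1 -0.1] shift mm [ 21.   21.5 -75.5]
target px 213.0438318617853 185.24459914535416
```

View pics/c3.png

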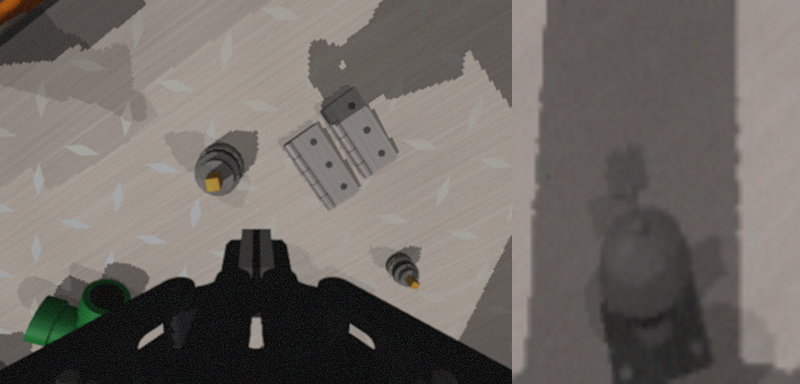

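The lever is back up, and the stem top is at (212,184), matching the prediction (213,185). I go to 2 cm above it and hold.

```bash
python3 -m handwheel '[[7,7,0,0,0,0,0],[7,7,0,0,0,0,0],[7,7.5,0,0,0,0,0],[0,0,-15,0,0,0,0],[0,0,-15,0,0,0,0],[0,0,-15,0,0,0,0],[0,0,-10,0,0,0,0],[0,0,0,0,0,0,0],[0,0,0,0,0,0,0],[0,0,0,0,0,0,0]]'; python3 chk.py w4.png '[.6485,-.020,.058]'; for i in 1 ; do python3 -m handwheel '[[0,0,0,0,0,0,0],[0,0,0,0,0,0,0],[0,0,0,0,0,0,0],[0,0,0,0,0,0,0],[0,0,0,0,0,0,0],[0,0,0,0,0,0,0],[0,0,0,0,0,0,0],[0,0,0,0,0,0,0],[0,0,0,0,0,0,0],[0,0,0,0,0,0,0]]'; done
```

```text
t: 9.05
tcp_pos: [0.6493, -0.0195, 0.079]
tool_rot: [0.962, -0.274, 0.001, -0.0]
force: [0.1, 0.5, 0.1]
finger_gap: -0.001
gripper_force: 0.0
9.1 [ 0.6493 -0.0194  0.079 ] [-0.3  0.   0.1] shift mm [ -0.8  -0.6 -21. ]
target px 256.9813502812322 226.9446502456244
t: 10.4
tcp_pos: [0.6488, -0.0193, 0.0783]
tool_rot: [0.962, -0.274, 0.0, -0.0]
force: [0.2, -0.8, -0.2]
finger_gap: -0.001
gripper_force: 0.0
```

View pics/w4.png

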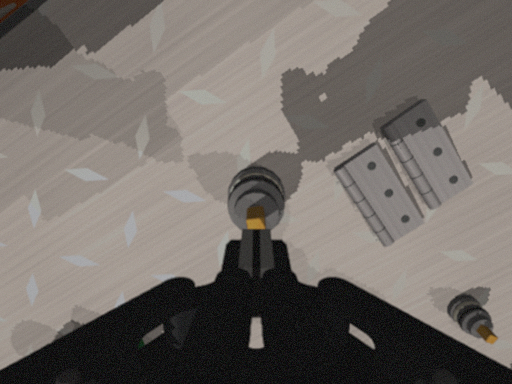

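The stem is right under the fingertips, at about (256,217). I hold a further 2.5 s, then go to the coupling.

```bash
python3 -m handwheel '[[0,0,0,0,0,0,0],[0,0,0,0,0,0,0],[0,0,0,0,0,0,0],[0,0,0,0,0,0,0],[0,0,0,0,0,0,0],[0,0,0,0,0,0,0],[0,0,0,0,0,0,0],[0,0,0,0,0,0,0],[0,0,0,0,0,0,0],[0,0,0,0,0,0,0]]'; python3 -m handwheel '[[0,0,0,0,0,0,0],[0,0,0,0,0,0,0],[0,0,0,0,0,0,0],[0,0,0,0,0,0,0],[0,0,0,0,0,0,0],[0,0,0,0,0,0,0],[0,0,15,0,0,0,0],[0,0,20,0,0,0,0],[0,0,20,0,0,0,0],[0,0,0,0,0,0,0]]'; python3 -m handwheel '[[-30,13,0,0,0,0,0],[-30,13,0,0,0,0,0],[-30,13,0,0,0,0,0],[-30,13,0,0,0,0,0],[-30,13,0,0,0,0,0],[-30,13,0,0,0,0,0],[-20,9,0,0,0,0,0],[-12,5,0,0,0,0,0],[0,0,0,0,0,0,0],[0,0,0,0,0,0,0]]'; python3 chk.py w5.png '[.4366,.0727,.06]'
```

```text
t: 11.65
tcp_pos: [0.6488, -0.0193, 0.0783]
tool_rot: [0.962, -0.274, -0.0, -0.0]
force: [1.0, 1.0, -0.0]
finger_gap: 0.0
gripper_force: 0.0
t: 12.9
tcp_pos: [0.6505, -0.0196, 0.1361]
tool_rot: [0.962, -0.274, 0.003, -0.0]
force: [-0.5, -0.2, 0.4]
finger_gap: -0.002
gripper_force: 0.0
t: 14.15
tcp_pos: [0.4382, 0.0724, 0.1334]
tool_rot: [0.962, -0.274, 0.001, -0.0]
force: [0.1, -0.8, -1.1]
finger_gap: 0.006
gripper_force: 0.0
14.2 [0.4382 0.0723 0.1334] [-0.1 -0.8 -0.4] shift mm [ -1.6   0.4 -73.4]
target px 256.2449140074357 197.14046136382566
```

View pics/w5.png

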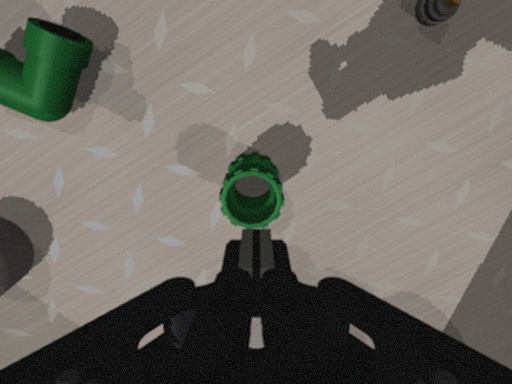

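The coupling's rim is centred at about (252,198), 4 px left of the prediction, so I correct by about 2 mm, descend to 2 cm above it, and hold.

```bash
python3 -m handwheel '[[0,2,0,0,0,0,0],[0,0,-15,0,0,0,0],[0,0,-15,0,0,0,0],[0,0,-15,0,0,0,0],[0,0,-8,0,0,0,0],[0,0,0,0,0,0,0],[0,0,0,0,0,0,0],[0,0,0,0,0,0,0],[0,0,0,0,0,0,0],[0,0,0,0,0,0,0]]'; python3 chk.py w6.png '[.438,.075,.06]'; python3 -m handwheel '[[0,0,0,0,0,0,0],[0,0,0,0,0,0,0],[0,0,0,0,0,0,0],[0,0,0,0,0,0,0],[0,0,0,0,0,0,0],[0,0,0,0,0,0,0],[0,0,0,0,0,0,0],[0,0,0,0,0,0,0],[0,0,0,0,0,0,0],[0,0,0,0,0,0,0]]'; python3 -m handwheel '[[0,0,0,0,0,0,0],[0,0,0,0,0,0,0],[0,0,0,0,0,0,0],[0,0,0,0,0,0,0],[0,0,0,0,0,0,0],[0,0,0,0,0,0,0],[0,0,0,0,0,0,0],[0,0,0,0,0,0,0],[0,0,0,0,0,0,0],[0,0,0,0,0,0,0]]'
```

```text
t: 15.5
tcp_pos: [0.4369, 0.0747, 0.0806]
tool_rot: [0.962, -0.274, 0.0, -0.0]
force: [-0.6, 0.1, -0.2]
finger_gap: 0.001
gripper_force: 0.0
15.55 [0.4368 0.0747 0.0805] [ 1.2  0.3 -0.4] shift mm [  1.2   0.3 -20.5]
target px 253.78644004194769 225.3290583846502
t: 16.85
tcp_pos: [0.4368, 0.0747, 0.0803]
tool_rot: [0.962, -0.274, 0.0, -0.0]
force: [-0.1, -0.3, 0.2]
finger_gap: 0.0
gripper_force: 0.0
t: 18.1
tcp_pos: [0.4368, 0.0747, 0.0803]
tool_rot: [0.962, -0.274, -0.0, 0.0]
force: [-0.4, 0.3, 0.2]
finger_gap: 0.005
gripper_force: 0.0
```

View pics/w6.png

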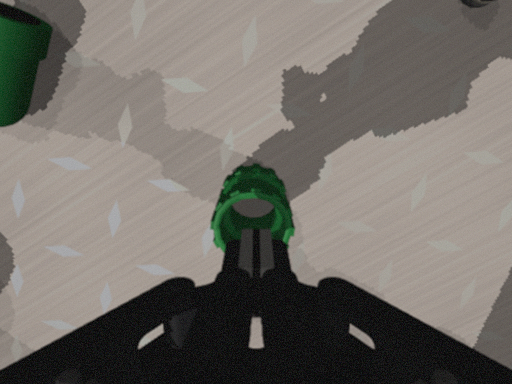

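The fingertips are above the mouth's centre, with the rim centred at about (253,228), and the coupling stands undisturbed. The pose has been held for over 2.5 s, so I hand it in.

```bash
python3 -c "
from station import manip
print(manip.sign_off())"
```

```text
the job is handed in; nothing more can be done
None
```

I pressed the bell lever to its stop and it sprang back, then pointed at the larger valve and at the coupling for over two seconds each; I handed in at 18 s, still about 2 cm above the coupling and having touched nothing but the lever.

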